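Straight-through reading on the laser goniometer

TASK

Set the laser goniometer up for a straight-through reading: with one fingertip push the detector arm round until the detector stands directly opposite the laser, its arm on the red zero line of the scale, and only then push the red knob of the beam block so that its black flag swings well out of the beam and the detector is left in line. Push lightly, do not take hold of anything, leave the glass slide on the sample table and everything else on the bench just as it stands, and finish with the hand clear.

Things in the scene. Friction and masses are not known exactly. Their poses are not given: they have to be found in the camera images.
- goniometer: Bench goniometer, fixed: black disc 250 mm across, top at 24 mm, white degree scale at its edge (tick every 10 degrees, longer every 30, one broad red zero line). Origin on the table under the disc's centre, which is the arm's axis; z up. x points along the laser beam, from the laser (-x side) over the centre to the red zero line (+x). Central round sample table 84 mm across, top at 71 mm.
- laser_nose (a point): Mouth of the laser, a brass tube 27 mm thick and 85 mm long in a black mount (top 122 mm high) on a fixed arm. It lies at x = -130 mm, y = 0 in the goniometer's frame; the tube runs back from there to x = -215 mm. Same axes as the goniometer: the beam leaves along +x, 100 mm above the table.
- detector_arm (a joint): Angle of the detector arm about the upright axis at the disc's centre, rad, counter-clockwise from above: 0 = directly opposite the laser, on the red zero line. Starts at 0.55 to 1.1, travels from -0.5 to 1.6. No spring or detent, stays where it is left; about 1 N at the detector moves it.
- detector (a point): Centre of the detector, 150 mm from the axis, 100 mm up: a blue box 46 mm along the arm, 36 across, 40 high (80 to 120 mm up; a good place to push) on a 12.7 mm post; black tube 12 mm inwards, steel socket 10 mm outwards. Site x points outwards, y across towards growing angle, z up. The arm below is a bar 26 mm wide, 34 to 46 mm up, ending 190 mm from the axis, with a red index line.
- beam_block (a joint): Angle of the swing-out beam block about its upright pivot, rad, counter-clockwise from above: 0 to 0.12 at the start (flag across the beam), 1.5 = its open stop. Beyond 1.0 it is well out of the beam; the stop need not be reached. No spring, stays where it is left; about 0.6 N at the knob moves it.
- block_pivot (a point): Pivot of the beam block, on its axis at the knob's height (100 mm): x = -90, y = +48 mm in the goniometer's frame. Black hub 21 mm thick, 89 to 111 mm above the table. The point turns with the block: y points from pivot to knob, z up.
- block_knob (a point): Centre of the red ball knob, 18 mm across, 100 mm above the table, 62 mm from the pivot on a steel rod 7 mm thick at the same height, opposite to the flag. At angle 0 it stands out to the goniometer's +y side; opening swings it counter-clockwise towards the laser end, to a place beside the laser.
- block_flag (a point): Centre of the beam block's black flag, a plate 30 mm wide and 36 mm high, 48 mm from the pivot opposite to the knob; at angle 0 it stands across the beam between the laser and the sample table.
- slide: Loose glass slide 26 mm wide, 45 mm high in all, standing in a black foot 20 x 34 x 9 mm on the sample table. Origin under the foot. Leave it alone.
- lens_mount: Loose lens in a black ring 48 mm across on a steel post with round foot 44 mm across, 96 mm high. Origin under the foot. Leave it alone.
- spare_post: Loose steel post 12.7 mm thick, 75 mm high, foot 30 mm across. Origin under the foot. Leave it alone.
- lens_case: Loose grey lens case 52 x 52 x 24 mm. Origin under its centre. Leave it alone.
- multimeter: Loose yellow multimeter lying face up, 150 x 75 x 43 mm. Origin under its centre. Leave it alone.
- screwdriver: Loose screwdriver, 160 mm long, lying on the table. Leave it alone.
- screw_jar: Loose clear jar with blue cap, 52 mm across, 60 mm high. Origin under its centre. Leave it alone.

How it is judged:
On the way, in this order (a step that is already met when the one before it is completed fails the run):
1. the detector stands in line, opposite the laser, the beam still blocked (value of joint detector_arm between -0.055 and 0.055 rad and value of joint beam_block below 0.3 rad and velocity of joint detector_arm between -0.05 and 0.05 rad/s), for 0.3 s.
2. the beam block is swung out of the beam (value of joint beam_block above 1 rad), for 0.2 s.
At the end, for the whole second after the job is handed in: The detector arm rests within 0.055 rad (about 3 degrees, so that the beam falls in the detector's 16 mm window) of the zero line, the beam block rests more than 1.0 rad open, both at rest and let go; slide and other loose things where they stood (value of joint detector_arm between -0.055 and 0.055 rad and value of joint beam_block above 1 rad and velocity of joint detector_arm between -0.02 and 0.02 rad/s and velocity of joint beam_block between -0.05 and 0.05 rad/s); the robot touches nothing.
It fails at once if the beam block is swung out of the way before the detector is in line (value of joint beam_block above 0.4 rad and (value of joint detector_arm above 0.12 rad or value of joint detector_arm below -0.12 rad)).
It fails at once if the detector arm is gripped or pushed hard (over 20 N) (contact force between detector_arm and the fingers above 20 N).
It fails at once if the beam block is gripped or pushed hard (over 20 N) (contact force between beam_block and the fingers above 20 N).
It fails at once if the glass slide is shifted or lifted (over 6 mm) (distance of slide from where it was at the start of the episode above 0.006 m).
It fails at once if another loose thing on the bench is disturbed or lifted (moved over 12 mm) (distance of any of lens_mount, spare_post, lens_case, multimeter, screwdriver, screw_jar from where it was at the start of the episode above 0.012 m).
It also fails if it takes over 54 s, if anything falls off the work surface, if the arm or the gripper's body presses on something with over 40 N, if the wrist force passes 120 N, or if a joint passes its speed limit or range.

ROBOT

A 7-joint arm with a two-finger parallel gripper is mounted at the origin on the work surface. World frame = base frame: x ahead of the robot, y to its left, z up, the work surface at z = 0. Lengths are in m, angles in rad, forces in N, time in s.
With the tool pointing down it reaches from about 0.4 to 0.85 m from the base axis. Payload 4.5 kg.
Tool frame: the origin (TCP) lies on the mounting face of the last link; the fingertips stand 166 mm ahead of it and the grasp point (between the pads) lies 147 mm ahead of it; y points along the fingers, z is the direction in which the jaws open and shut, and the axes are right-handed (so a half turn about y gives the same grasp; the last joint's range is limited). The gripper opens to 88 mm and grips with 3 to 60 N. Pads are 18 mm wide; open, the fingers measure 123 mm over their backs; the gripper's body (75 mm by 187 mm) begins 45 mm behind the grasp point.
Start: joints at [1.184, 0.689, -0.195, 1.565, 0.157, 0.902, -0.215], TCP at [0.255, -0.57, 0.405] pointing down, gripper open.
Joint ranges: [-3.01, 3.01], [-0.46, 2.08], [-1.47, 1.51], [0.13, 2.56], [-1, 4.14], [0.04, 2.09], [-2.66, 2.66]. Speed limits (rad/s): [2.57, 2.57, 3.14, 3.14, 3.14, 3.14, 3.14].

INTERFACE

Orientations are given as a unit quaternion [x, y, z, w].
In Python, from plant import r gives the robot as it stands.
- The arm moves only by the tool arm_command, never from a script. Its argument "deltas" is a list of rows, each an object of numbers: "dx", "dy", "dz": the shift along the tool's x, y, z each as a share of 1000 mm, from -1 to 1; "wx", "wy", "wz": the turn, a rotation vector about the tool's x, y, z each as a share of 45 degrees, from -1 to 1. In form: [{"dx": .., "dy": .., "dz": .., "wx": .., "wy": .., "wz": ..}, ...]. A call has exactly 5 rows; each row is the pose to reach, as a shift and turn from the pose commanded when the call began, along the tool's axes at that moment; what a row does not reach only later rows make up. A row lasts 1/10 s, in which the tool goes at most 50 mm and 8.59 degrees, less where a joint would pass 70% of its speed; a pose out of reach is approached as far as the arm can. A call with a number of a shift or a turn outside -1 to 1 is refused whole. A call with a gripper value outside its range is refused whole. "claw" is the opening, from -1 (shut) to 1 (fully open), set as the call begins (left out, the last holds). The fingers move at their own pace and stop on an object; "grip_force" is the grip in N (left out, the last holds). Time passes only in rows, so rows that repeat a pose let the fingers close, or fill a call up. It gives the time, the measured TCP pose, the force and the opening at its end, in the units of the state.
- r.get_state(): the state, without advancing time (a new reading comes with each control period).
- r.snapshot(name): name is "scene" or "top"; returns the picture (420x560x3 uint8, red, green, blue); there is no depth.
- r.get_calibration(name): a dict with "vertical_fov" (degrees; the focal length in pixels is half the picture's height over the tangent of half this angle, whatever the lens; pixels are square), "cx", "cy" (the principal point, pixels), "R" (3x3) and "t" (3): a world point X has camera coordinates R X + t. Camera axes: x right, y down, z forward; pixel columns grow to the right and rows downward; lengths in m; the calibration is good to about 2 mm. A picture is of the moment at which its call begins. get_calibration takes no time and is no camera call.
- r.finish_job(): hands the job in, once; it reports no verdict.
The state is a dict: "clock": time; "q": joint angles; "qd": joint speeds; "joint_torque": joint torques, N m; "tool_pos": TCP position; "eef_rot": TCP orientation; "contact_force": force on the tool from outside, world axes, zero at the start; "moment": the same for the moment, N m; "opening": opening from 0.0 (shut) to 1.0 (fully open).
Only numpy, scipy, OpenCV 4.12 (cv2) and the standard library are available. Lean on these libraries where they do the work, as an engineer would, in place of code of your own. Each camera call takes 0.05 s, during which the arm holds its last target.

## Working session

There is one attempt and no reset: what is moved stays moved. The work goes in short steps, Python scripts to look and compute and a tool call to move; the robot and the scene stay as the last step left them, time stands still between calls to the robot, and variables do not carry over. Pictures are saved under pics/ and viewed, and the job is handed in when it is done.

Besides the shell and the picture viewer there is one more tool, called after "Request:" as name(argument=value, ...) on one line, values as JSON. arm_command: Moves the arm, as the interface text tells. Shift numbers are shares of 1000 mm and turn numbers shares of 45 degrees, none past 1 either way. Its arguments: {"type":"object","properties":{"deltas":{"type":"array","items":{"type":"object","properties":{"dx":{"type":"number","minimum":-1,"maximum":1},"dy":{"type":"number","minimum":-1,"maximum":1},"dz":{"type":"number","minimum":-1,"maximum":1},"wx":{"type":"number","minimum":-1,"maximum":1},"wy":{"type":"number","minimum":-1,"maximum":1},"wz":{"type":"number","minimum":-1,"maximum":1}}}},"claw":{"type":"number"},"grip_force":{"type":"number"}},"required":["deltas"]}

```bash
ls; mkdir -p pics; python3 - <<'E'
from plant import r
import cv2
for n in("scene","top"):
    im=r.snapshot(n); cv2.imwrite(f"pics/{n}0.png",cv2.cvtColor(im,cv2.COLOR_RGB2BGR)); print(n,r.get_calibration(n))
print(r.get_state())
E
```

```text
pics
scene {'vertical_fov': 46.6865827966043, 'cx': 276.99568864788847, 'cy': 215.7208288338702, 'R': array([[ 0.57395081,  0.81879016,  0.0127728 ],
       [ 0.66777527, -0.45895131, -0.58603744],
       [-0.47397959,  0.34488603, -0.8101833 ]]), 't': array([-0.27565044, -0.33008488,  1.68216328])}
top {'vertical_fov': 54.163143778089605, 'cx': 277.93837434762696, 'cy': 209.63002205062176, 'R': array([[-0.00377745, -0.99991914,  0.01214303],
       [-0.98742114,  0.00181025, -0.15810194],
       [ 0.15806717, -0.01258751, -0.98734813]]), 't': array([-0.05884061,  0.57199846,  1.02931199])}
{'clock': 0.1, 'q': array([ 1.18380815,  0.68988764, -0.19452887,  1.56626633,  0.15730081,
        0.9024987 , -0.2151082 ]), 'qd': array([ 0.00061281, -0.00256695, -0.00157573, -0.00240172,  0.00245727,
        0.00045669, -0.00250973]), 'joint_torque': array([-3.57496792e-03, -5.28499711e+01, -1.27194978e+00, -1.53836650e+01,
       -5.26374683e-02,  1.97062931e-03,  3.64001028e-05]), 'tool_pos': array([ 0.25515651, -0.57020835,  0.403991  ]), 'eef_rot': array([-0.14786722,  0.69207466, -0.69094154,  0.14753892]), 'contact_force': array([ 0.59068909, -0.05109001, -0.37861217]), 'moment': array([-0.04010053,  0.01828163,  0.00722867]), 'opening': 1.0041152226814862}
```

View pics/scene0.png

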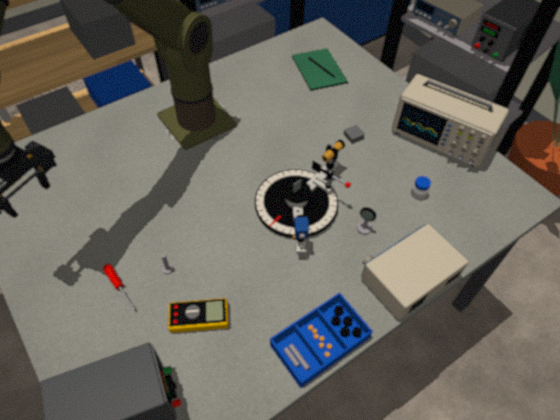

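View pics/top0.png

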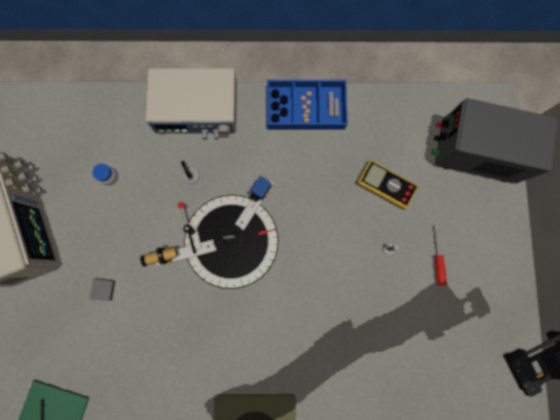

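```bash
cat > h.py <<'E'
import numpy as np, cv2
from plant import r
def cal(n):
    c=r.get_calibration(n); f=210/np.tan(np.radians(c['vertical_fov']/2)); return c,f
def ray(n,uv,z):
    c,f=cal(n); uv=np.atleast_2d(uv).astype(float)
    d=np.c_[(uv[:,0]-c['cx'])/f,(uv[:,1]-c['cy'])/f,np.ones(len(uv))]@c['R']
    o=-c['R'].T@c['t']; s=(z-o[2])/d[:,2]; return o+d*s[:,None]
def proj(n,X):
    c,f=cal(n); p=np.atleast_2d(X)@c['R'].T+c['t']; return np.c_[c['cx']+f*p[:,0]/p[:,2],c['cy']+f*p[:,1]/p[:,2]]
def comps(mask,mn=8):
    n,l,s,c=cv2.connectedComponentsWithStats(mask.astype(np.uint8)); return [(s[i,4],c[i].round(2),l==i) for i in range(1,n) if s[i,4]>=mn]
E
python3 - <<'E'
from h import *
im=cv2.cvtColor(cv2.imread("pics/top0.png"),cv2.COLOR_BGR2RGB)
cv2.imwrite("pics/z0.png",cv2.resize(cv2.cvtColor(im,cv2.COLOR_RGB2BGR)[150:300,130:310],None,fx=4,fy=4,interpolation=cv2.INTER_CUBIC))
s=cv2.imread("pics/scene0.png"); cv2.imwrite("pics/z1.png",cv2.resize(s[130:260,230:390],None,fx=4.5,fy=4.5,interpolation=cv2.INTER_CUBIC))
h=cv2.cvtColor(im,cv2.COLOR_RGB2HSV); H,S,V=[h[...,i].astype(int) for i in range(3)]
roi=np.zeros(H.shape,bool); roi[150:300,130:310]=1
red=roi&((H<6)|(H>174))&(S>130)&(V>70)
print("red",[(a,c,ray("top",c,.024)[0].round(4),ray("top",c,.1)[0].round(4)) for a,c,_ in comps(red,4)])
bl=roi&(H>100)&(H<125)&(S>110)&(V>50)
print("blue",[(a,c,ray("top",c,.12)[0].round(4)) for a,c,_ in comps(bl)])
wh=roi&(S<40)&(V>165)
cs=comps(wh,30); print("white",[(a,c) for a,c,_ in cs])
E
```

```text
red [(np.int32(29), array([180.86, 204.66]), array([0.5892, 0.1984, 0.024 ]), array([0.5761, 0.1812, 0.1   ])), (np.int32(37), array([262.11, 232.14]), array([ 0.5151, -0.0186,  0.024 ]), array([ 0.5071, -0.0206,  0.1   ]))]
blue [(np.int32(250), array([260.32, 187.13]), array([ 0.616 , -0.0165,  0.12  ]))]
white [(np.int32(741), array([235.43, 210.57])), (np.int32(930), array([231.69, 265.87])), (np.int32(151), array([202.65, 245.66]))]
```

View pics/z0.png

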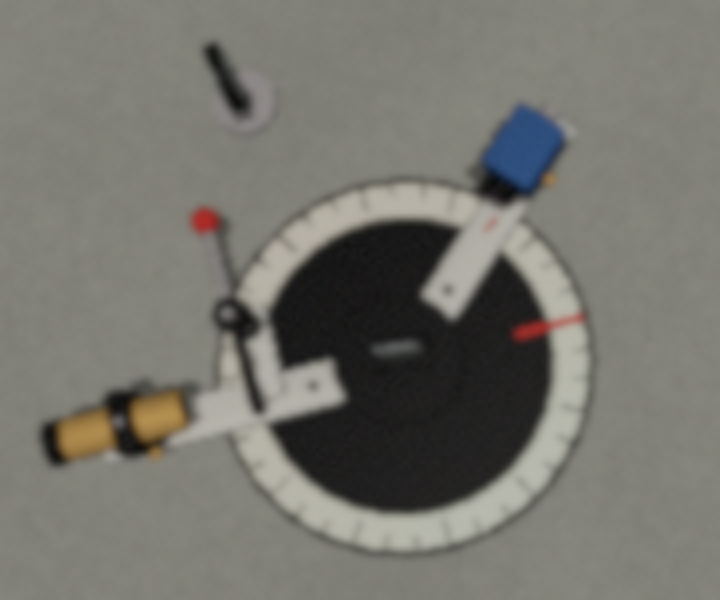

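View pics/z1.png

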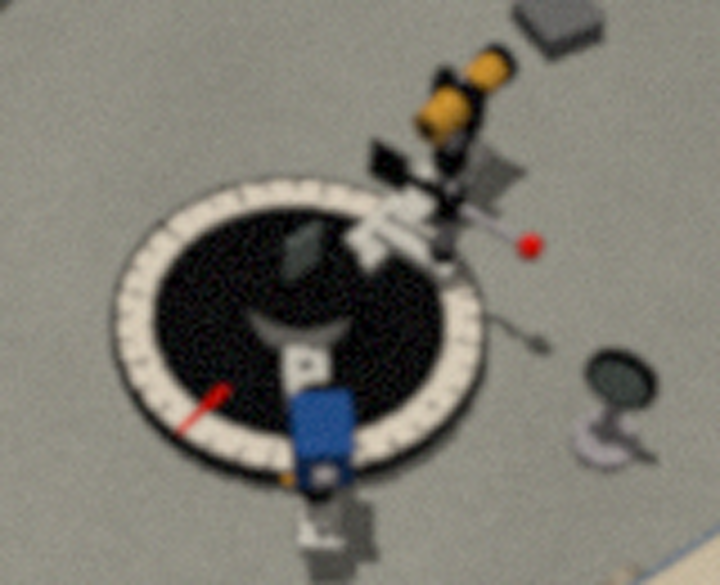

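```bash
cat >> h.py <<'E'
def geom(im):
    h=cv2.cvtColor(im,cv2.COLOR_RGB2HSV); H,S,V=[h[...,i].astype(int) for i in range(3)]
    roi=np.zeros(H.shape,bool); roi[150:300,130:310]=1
    out={}
    wh=roi&(S<40)&(V>165)
    pts=[]
    c0=np.array([231.5,241.5])
    ys,xs=np.nonzero(wh); a=np.arctan2(ys-c0[1],xs-c0[0]); rr=np.hypot(ys-c0[1],xs-c0[0])
    for k in np.linspace(-np.pi,np.pi,91)[:-1]:
        m=(a>=k)&(a<k+2*np.pi/90)&(rr<52)
        if m.any():
            i=np.argmax(np.where(m,rr,0)); pts.append((xs[i],ys[i]))
    P=ray("top",np.array(pts),.024)[:,:2]
    for _ in range(8):
        A=np.c_[2*P,np.ones(len(P))]; s=np.linalg.lstsq(A,(P**2).sum(1),rcond=None)[0]
        R=np.sqrt(s[2]+s[0]**2+s[1]**2); e=np.hypot(*(P-s[:2]).T)-R
        P=P[abs(e)<max(.003,1.5*e.std())]
    out['c']=s[:2]; out['R']=R; out['n']=len(P); out['rms']=e.std()
    return out
E
python3 - <<'E'
from h import *
im=cv2.cvtColor(cv2.imread("pics/top0.png"),cv2.COLOR_BGR2RGB)
g=geom(im);print(g); c=g['c']
h=cv2.cvtColor(im,cv2.COLOR_RGB2HSV); H,S,V=[h[...,i].astype(int) for i in range(3)]
zr=ray("top",[262.11,232.14],.024)[0,:2]-c; th=np.arctan2(zr[1],zr[0]); print("zero dir",th,np.hypot(*zr))
det=ray("top",[260.32,187.13],.12)[0,:2]-c; print("det r",np.hypot(*det),"ang",np.arctan2(det[1],det[0])-th)
def W(x,y): return c+np.array([np.cos(th)*x-np.sin(th)*y,np.sin(th)*x+np.cos(th)*y])
pv=W(-.09,.048); kn=ray("top",[180.86,204.66],.1)[0,:2]; d=kn-pv
print("pivot",pv,"knob r",np.hypot(*d),"ang",np.arctan2(d[1],d[0])-th-np.pi/2)
for nm,xy,z in [("c",(0,0),.024),("nose",(-.13,0),.1),("tail",(-.215,0),.1),("piv",(-.09,.048),.1),("zeroend",(.125,0),.024)]:
    p=W(*xy); print(nm,p.round(4),proj("top",[*p,z]).round(1),proj("scene",[*p,z]).round(1))
inv=lambda p:(np.array([[np.cos(th),np.sin(th)],[-np.sin(th),np.cos(th)]])@(p-c)).round(4)
for nm,uv,z in [("lensfoot",(192,174),.003),("lens top",(182.5,161.5),.096)]:
    p=ray("top",uv,z)[0,:2]; print(nm,p,inv(p))
print("knob gon",inv(kn))
E
```

```text
{'c': array([0.4925012 , 0.06404803]), 'R': np.float64(0.11759456995817355), 'n': 78, 'rms': np.float64(0.0008690853366285054)}
zero dir -1.3043407056604324 0.0856644369507855
det r 0.14741032497308632 ang 0.7266382352397391
pivot [0.51510905 0.16351101] knob r 0.06349170578706674 ang 0.015229578660072685
c [0.4925 0.064 ] [[230.7 240.7]] [[297.  200.7]]
nose [0.4583 0.1895] [[175.8 252.3]] [[325.3 158.8]]
tail [0.4359 0.2715] [[141.6 261.7]] [[341.8 143.1]]
piv [0.5151 0.1635] [[187.2 229.1]] [[330.4 174.5]]
zeroend [ 0.5254 -0.0565] [[276.4 228.2]] [[270.  227.1]]
lensfoot [0.6785299  0.17538879] [-0.0584  0.2088]
lens top [0.68779063 0.18163816] [-0.062   0.2194]
knob gon [-0.091   0.1115]
```

```bash
cat >> h.py <<'E'
from scipy.spatial.transform import Rotation as Ro
C=np.array([.4925,.064]); TH=-1.304
def W(x,y): return C+np.array([np.cos(TH)*x-np.sin(TH)*y,np.sin(TH)*x+np.cos(TH)*y])
def G(p): return np.array([[np.cos(TH),np.sin(TH)],[-np.sin(TH),np.cos(TH)]])@(np.asarray(p)[:2]-C)
def rows(targets,p=None,q=None):
    """targets: list of (world pos TCP, R or None) -> shares"""
    s=r.get_state(); R0=Ro.from_quat(s['eef_rot'] if q is None else q); p0=s['tool_pos'] if p is None else p
    for t,Rt in targets:
        d=R0.inv().apply(np.asarray(t)-p0); w=(R0.inv()*Rt).as_rotvec()/np.radians(45) if Rt is not None else np.zeros(3)
        print("d",d.round(4),"w",w.round(3))
E
python3 - <<'E'
from h import *
s=r.get_state(); R=Ro.from_quat(s['eef_rot']).as_matrix(); print(R.round(3))
# target: y down, x along +-gon y
for sg in(1,-1):
    gy=np.array([-np.sin(TH),np.cos(TH),0])*sg; y=np.array([0,0,-1.]); M=np.c_[gy,y,np.cross(gy,y)]
    Rt=Ro.from_matrix(M); print(sg,Rt.as_quat()); rows([((*W(.0755,.1408),.40),Rt)])
E
```

```text
[[-0.913 -0.001  0.409]
 [-0.409  0.001 -0.913]
 [ 0.    -1.    -0.002]]
1 [ 0.7008246   0.09404724 -0.09404724 -0.7008246 ]
d [-0.6033  0.0046 -0.3857] w [ 0.000e+00 -3.804e+00 -3.000e-03]
-1 [-0.09404724  0.7008246  -0.7008246   0.09404724]
d [-0.6033  0.0046 -0.3857] w [0.002 0.196 0.   ]
```

Request:
arm_command(deltas=[{"dx": -0.02,"dy": 0,"dz": -0.013,"wy": 0.04},{"dx": -0.06,"dz": -0.038,"wy": 0.08},{"dx": -0.1,"dz": -0.064,"wy": 0.12},{"dx": -0.14,"dz": -0.09,"wy": 0.16},{"dx": -0.18,"dz": -0.115,"wy": 0.196}], claw=-1)

```text
invalid input at $.deltas[0]: expected keys dx, dy, dz, wx, wy, wz
```

```bash
python3 - <<'E'
from h import *
Rt=Ro.from_quat([-0.09404724,0.7008246,-0.7008246,0.09404724])
rows([((*W(.0755,.1408),.40),Rt)]); s=r.get_state();print(s['tool_pos'],s['q'],s['opening'])
E
```

```text
d [-0.6033  0.0046 -0.3857] w [0.002 0.196 0.   ]
[ 0.25515651 -0.57020835  0.403991  ] [ 1.18380815  0.68988764 -0.19452887  1.56626633  0.15730081  0.9024987
 -0.2151082 ] 1.0041152226814862
```

Request:
arm_command(deltas=[{"dx": -0.02,"dy": 0,"dz": -0.013,"wx": 0,"wy": 0.04,"wz": 0},{"dx": -0.06,"dy": 0,"dz": -0.038,"wx": 0,"wy": 0.08,"wz": 0},{"dx": -0.1,"dy": 0,"dz": -0.064,"wx": 0,"wy": 0.12,"wz": 0},{"dx": -0.14,"dy": 0,"dz": -0.09,"wx": 0,"wy": 0.16,"wz": 0},{"dx": -0.18,"dy": 0,"dz": -0.115,"wx": 0,"wy": 0.196,"wz": 0}], claw=-1)

```text
clock: 0.6
tool_pos: [0.3732, -0.3902, 0.4045]
eef_rot: [-0.094, 0.701, -0.701, 0.093]
contact_force: [0.2, -0.0, 1.2]
opening: 0.573
```

```bash
python3 - <<'E'
from h import *
Rt=Ro.from_quat([-0.09404724,0.7008246,-0.7008246,0.09404724])
rows([((*W(.0755,.1408),.40),Rt)]); s=r.get_state();print(s['tool_pos'],s['q'],s['opening'])
E
```

```text
d [-0.3751  0.0046 -0.3317] w [ 0.001 -0.002  0.   ]
[ 0.37323046 -0.39019441  0.40446751] [ 0.80489068  0.57601547 -0.13318777  1.82516825  0.10625298  0.74794263
 -0.69042357] 0.5731801436530082
```

Request:
arm_command(deltas=[{"dx": -0.035,"dy": 0,"dz": -0.03,"wx": 0,"wy": 0,"wz": 0},{"dx": -0.07,"dy": 0,"dz": -0.06,"wx": 0,"wy": 0,"wz": 0},{"dx": -0.105,"dy": 0,"dz": -0.092,"wx": 0,"wy": 0,"wz": 0},{"dx": -0.14,"dy": 0,"dz": -0.123,"wx": 0,"wy": 0,"wz": 0},{"dx": -0.175,"dy": 0,"dz": -0.155,"wx": 0,"wy": 0,"wz": 0}])

```text
clock: 1.1
tool_pos: [0.5012, -0.1946, 0.4045]
eef_rot: [0.094, -0.701, 0.701, -0.094]
contact_force: [0.7, -0.8, 0.5]
opening: 0.111
```

Request:
arm_command(deltas=[{"dx": -0.035,"dy": 0,"dz": -0.03,"wx": 0,"wy": 0,"wz": 0},{"dx": -0.07,"dy": 0,"dz": -0.06,"wx": 0,"wy": 0,"wz": 0},{"dx": -0.105,"dy": 0,"dz": -0.092,"wx": 0,"wy": 0,"wz": 0},{"dx": -0.14,"dy": 0,"dz": -0.123,"wx": 0,"wy": 0,"wz": 0},{"dx": -0.175,"dy": 0,"dz": -0.155,"wx": 0,"wy": 0,"wz": 0}])

```text
clock: 1.6
tool_pos: [0.6291, 0.001, 0.4044]
eef_rot: [0.094, -0.701, 0.701, -0.094]
contact_force: [0.5, -1.5, -0.3]
opening: 0.004
```

```bash
python3 - <<'E'
from h import *
Rt=Ro.from_quat([-0.09404724,0.7008246,-0.7008246,0.09404724])
rows([((*W(.0755,.1408),.256),Rt)]); s=r.get_state();print(s['tool_pos'],s['q'],s['opening'])
E
```

```text
d [-0.0257  0.1483 -0.0213] w [-0.     0.     0.001]
[0.62914595 0.00102026 0.40436106] [-0.03493792  0.69134831 -0.07281667  1.55588833  0.05980925  0.89737187
 -1.43233952] 0.004408021494068687
```

Request:
arm_command(deltas=[{"dx": -0.015,"dy": 0,"dz": -0.012,"wx": 0,"wy": 0,"wz": 0},{"dx": -0.026,"dy": 0.03,"dz": -0.021,"wx": 0,"wy": 0,"wz": 0},{"dx": -0.026,"dy": 0.06,"dz": -0.021,"wx": 0,"wy": 0,"wz": 0},{"dx": -0.026,"dy": 0.08,"dz": -0.021,"wx": 0,"wy": 0,"wz": 0},{"dx": -0.026,"dy": 0.08,"dz": -0.021,"wx": 0,"wy": 0,"wz": 0}])

```text
clock: 2.1
tool_pos: [0.6466, 0.0266, 0.3212]
eef_rot: [-0.097, 0.701, -0.701, 0.092]
contact_force: [-0.3, 1.0, -0.7]
opening: 0.002
```

```bash
python3 - <<'E'
from h import *
im=r.snapshot("top"); cv2.imwrite("pics/t1.png",cv2.cvtColor(im,cv2.COLOR_RGB2BGR))
im2=r.snapshot("scene"); cv2.imwrite("pics/s1.png",cv2.resize(cv2.cvtColor(im2,cv2.COLOR_RGB2BGR)[80:280,180:420],None,fx=3,fy=3))
rows([((*W(.0755,.1408),.256),None)]); s=r.get_state();print(s['tool_pos'],G(s['tool_pos']),s['contact_force'])
E
```

```text
d [-0.0007  0.0687 -0.0018] w [0. 0. 0.]
[0.64810116 0.02637131 0.32474402] [0.07732048 0.14017554] [0.28944892 0.8287327  0.13612404]
```

View pics/s1.png

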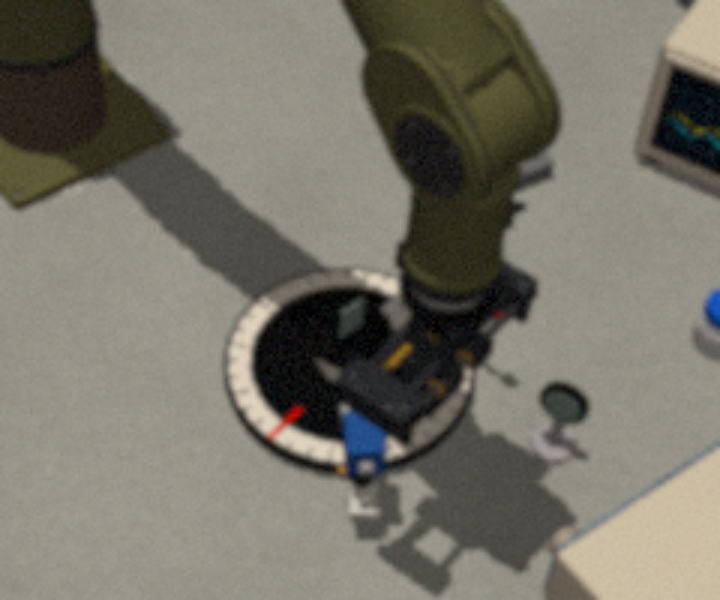

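View pics/t1.png

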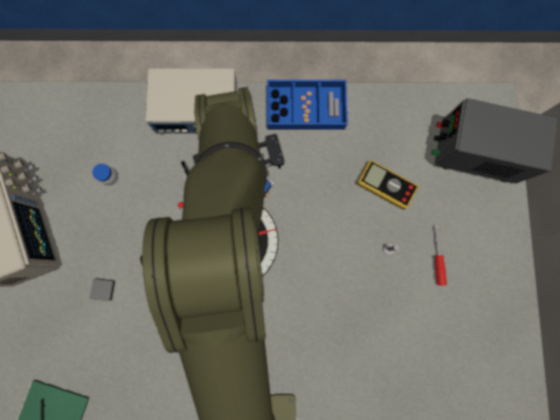

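Request:
arm_command(deltas=[{"dx": 0,"dy": 0.015,"dz": 0,"wx": 0,"wy": 0,"wz": 0},{"dx": 0,"dy": 0.03,"dz": 0,"wx": 0,"wy": 0,"wz": 0},{"dx": 0,"dy": 0.048,"dz": 0,"wx": 0,"wy": 0,"wz": 0},{"dx": 0,"dy": 0.063,"dz": 0,"wx": 0,"wy": 0,"wz": 0},{"dx": 0,"dy": 0.068,"dz": 0,"wx": 0,"wy": 0,"wz": 0}])

```text
clock: 2.7
tool_pos: [0.6472, 0.0264, 0.2545]
eef_rot: [-0.095, 0.701, -0.701, 0.093]
contact_force: [-0.7, 0.0, 0.0]
opening: 0.003
```

```bash
cat >>h.py <<'E'
def where():
    s=r.get_state(); print("gon",G(s['tool_pos']).round(4),"z",s['tool_pos'][2].round(4),"F",s['contact_force'].round(2),"t",s['clock'],"tip axes",Ro.from_quat(s['eef_rot']).as_matrix()[:,1].round(3), "yaw err",(Ro.from_quat([-0.09404724,0.7008246,-0.7008246,0.09404724]).inv()*Ro.from_quat(s['eef_rot'])).as_rotvec().round(3))
E
python3 - <<'E'
from h import *
where()
# path: finger centre radius ~.15ish, tangential offset
for ph in np.linspace(.727,0,9):
    e=np.array([np.cos(ph),np.sin(ph)]); t=np.array([-e[1],e[0]])
    off=.018+.0175*np.sin(ph)+.009*np.cos(ph)
    print(round(ph,3),(.15*e+off*t).round(4))
E
```

```text
gon [0.0771 0.1393] z 0.2545 F [-0.67  0.02  0.03] t 2.7 tip axes [-0.003 -0.    -1.   ] yaw err [-0.001 -0.    -0.003]
0.727 [0.0879 0.1269]
0.636 [0.0995 0.1178]
0.545 [0.1102 0.1075]
0.454 [0.12   0.0962]
0.364 [0.1286 0.0838]
0.273 [0.136  0.0706]
0.182 [0.1421 0.0566]
0.091 [0.1468 0.042 ]
0.0 [0.15  0.027]
```

Request:
arm_command(deltas=[{"dx": 0.004,"dy": 0,"dz": 0.004,"wx": 0,"wy": 0,"wz": 0},{"dx": 0.008,"dy": 0,"dz": 0.008,"wx": 0,"wy": 0,"wz": 0},{"dx": 0.012,"dy": 0,"dz": 0.013,"wx": 0,"wy": 0,"wz": 0},{"dx": 0.017,"dy": 0,"dz": 0.018,"wx": 0,"wy": 0,"wz": 0},{"dx": 0.021,"dy": 0,"dz": 0.022,"wx": 0,"wy": 0,"wz": 0}])

```text
clock: 3.2
tool_pos: [0.6336, -0.0011, 0.2574]
eef_rot: [0.093, -0.701, 0.701, -0.094]
contact_force: [0.6, -0.7, 0.6]
opening: 0.006
```

Request:
arm_command(deltas=[{"dx": 0.005,"dy": 0,"dz": 0.005,"wx": 0,"wy": 0,"wz": 0},{"dx": 0.01,"dy": 0,"dz": 0.01,"wx": 0,"wy": 0,"wz": 0},{"dx": 0.015,"dy": 0,"dz": 0.0145,"wx": 0,"wy": 0,"wz": 0},{"dx": 0.02,"dy": 0,"dz": 0.019,"wx": 0,"wy": 0,"wz": 0},{"dx": 0.025,"dy": 0,"dz": 0.022,"wx": 0,"wy": 0,"wz": 0}])

```text
clock: 3.7
tool_pos: [0.6149, -0.0288, 0.2567]
eef_rot: [0.094, -0.701, 0.701, -0.094]
contact_force: [1.2, 0.8, 0.1]
opening: 0.002
```

```bash
python3 - <<'E'
from h import *
where()
im=r.snapshot("top"); cv2.imwrite("pics/t2.png",cv2.cvtColor(im,cv2.COLOR_RGB2BGR))
im2=r.snapshot("scene"); cv2.imwrite("pics/s2.png",cv2.resize(cv2.cvtColor(im2,cv2.COLOR_RGB2BGR)[80:280,180:420],None,fx=3,fy=3))
E
```

```text
gon [0.1218 0.0936] z 0.2567 F [1.22 0.84 0.09] t 3.7 tip axes [-0. -0. -1.] yaw err [ 0.  0. -0.]
```

View pics/s2.png

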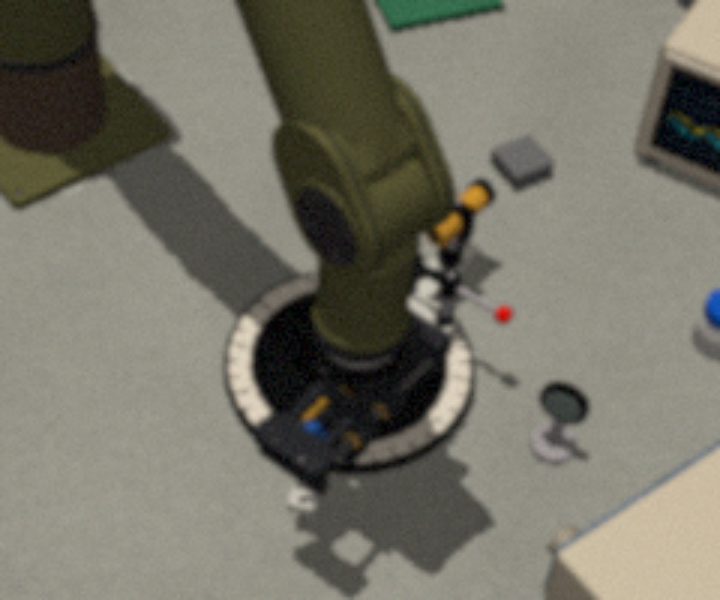

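Request:
arm_command(deltas=[{"dx": 0.007,"dy": 0,"dz": 0.005,"wx": 0,"wy": 0,"wz": 0},{"dx": 0.015,"dy": 0,"dz": 0.01,"wx": 0,"wy": 0,"wz": 0},{"dx": 0.022,"dy": 0,"dz": 0.014,"wx": 0,"wy": 0,"wz": 0},{"dx": 0.03,"dy": 0,"dz": 0.018,"wx": 0,"wy": 0,"wz": 0},{"dx": 0.037,"dy": 0,"dz": 0.021,"wx": 0,"wy": 0,"wz": 0}])

```text
clock: 4.3
tool_pos: [0.5844, -0.0589, 0.2568]
eef_rot: [0.094, -0.701, 0.701, -0.094]
contact_force: [1.1, 0.6, -0.5]
opening: 0.005
```

Request:
arm_command(deltas=[{"dx": 0.006,"dy": 0,"dz": 0.002,"wx": 0,"wy": 0,"wz": 0},{"dx": 0.012,"dy": 0,"dz": 0.004,"wx": 0,"wy": 0,"wz": 0},{"dx": 0.017,"dy": 0,"dz": 0.006,"wx": 0,"wy": 0,"wz": 0},{"dx": 0.021,"dy": 0,"dz": 0.007,"wx": 0,"wy": 0,"wz": 0},{"dx": 0.023,"dy": 0,"dz": 0.007,"wx": 0,"wy": 0,"wz": 0}])

```text
clock: 4.8
tool_pos: [0.5645, -0.0714, 0.2568]
eef_rot: [0.094, -0.701, 0.701, -0.094]
contact_force: [1.1, 0.1, -1.3]
opening: 0.005
```

```bash
python3 - <<'E'
from h import *
where()
im=r.snapshot("top"); cv2.imwrite("pics/t3.png",cv2.resize(cv2.cvtColor(im,cv2.COLOR_RGB2BGR)[130:300,130:330],None,fx=3,fy=3))
im2=r.snapshot("scene"); cv2.imwrite("pics/s3.png",cv2.resize(cv2.cvtColor(im2,cv2.COLOR_RGB2BGR)[80:280,180:420],None,fx=3,fy=3))
E
```

```text
gon [0.1496 0.0338] z 0.2568 F [ 1.13  0.12 -1.35] t 4.8 tip axes [ 0.    -0.001 -1.   ] yaw err [0.001 0.    0.   ]
```

View pics/s3.png

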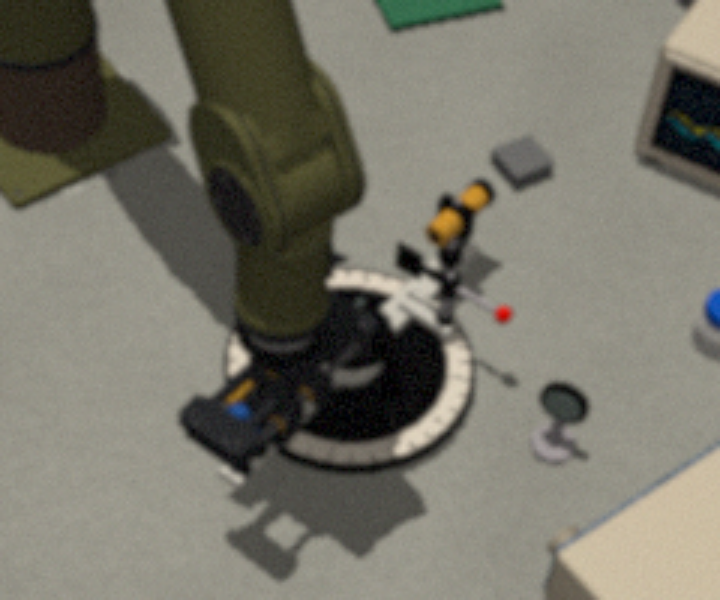

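View pics/t3.png

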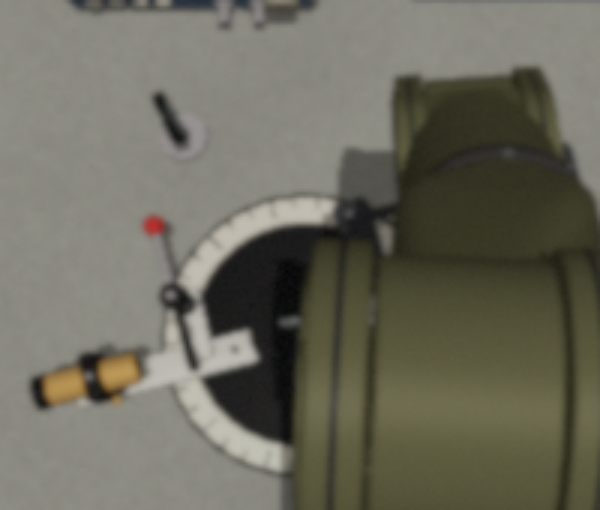

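Request:
arm_command(deltas=[{"dx": 0.001,"dy": 0,"dz": 0,"wx": 0,"wy": 0,"wz": 0},{"dx": 0.002,"dy": 0,"dz": 0,"wx": 0,"wy": 0,"wz": 0},{"dx": 0.003,"dy": 0,"dz": 0,"wx": 0,"wy": 0,"wz": 0},{"dx": 0.004,"dy": 0,"dz": 0,"wx": 0,"wy": 0,"wz": 0},{"dx": 0.004,"dy": 0,"dz": 0,"wx": 0,"wy": 0,"wz": 0}])

```text
clock: 5.4
tool_pos: [0.5608, -0.0721, 0.2567]
eef_rot: [0.094, -0.701, 0.701, -0.094]
contact_force: [0.7, -0.1, -0.5]
opening: 0.007
```

```bash
python3 - <<'E'
from h import *
where()
im2=r.snapshot("scene"); cv2.imwrite("pics/s4.png",cv2.resize(cv2.cvtColor(im2,cv2.COLOR_RGB2BGR)[200:260,220:320],None,fx=7,fy=7))
for a in (0,.05,-.05):
    for s in(-.013,.013):
        p=np.array([np.cos(a)*.19-np.sin(a)*s,np.sin(a)*.19+np.cos(a)*s]); q=proj("scene",[*W(*p),.046])[0]; print(a,s,q.round(1),((q-[220,200])*7).round())
E
```

```text
gon [0.1493 0.03  ] z 0.2567 F [ 0.69 -0.12 -0.5 ] t 5.4 tip axes [-0. -0. -1.] yaw err [ 0. -0. -0.]
0 -0.013 [251.3 234.9] [219. 244.]
0 0.013 [258.4 240. ] [269. 280.]
0.05 -0.013 [253.8 236.8] [237. 258.]
0.05 0.013 [261.2 241.6] [288. 291.]
-0.05 -0.013 [249.  232.9] [203. 230.]
-0.05 0.013 [255.7 238.2] [250. 267.]
```

View pics/s4.png

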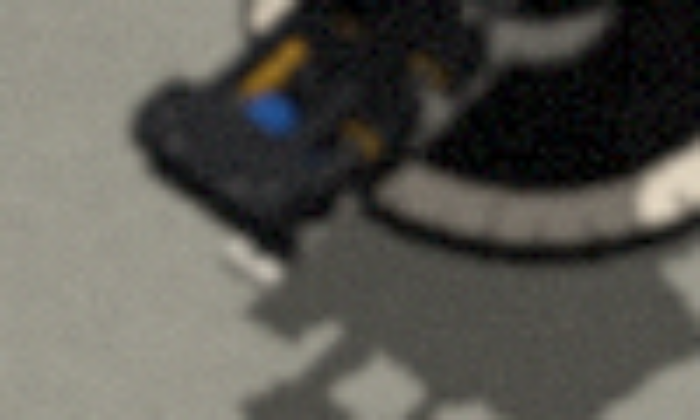

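Request:
arm_command(deltas=[{"dx": -0.015,"dy": 0,"dz": 0,"wx": 0,"wy": 0,"wz": 0},{"dx": -0.045,"dy": 0,"dz": 0,"wx": 0,"wy": 0,"wz": 0},{"dx": -0.06,"dy": -0.03,"dz": -0.02,"wx": 0,"wy": 0,"wz": 0},{"dx": -0.07,"dy": -0.06,"dz": -0.05,"wx": 0,"wy": 0,"wz": 0},{"dx": -0.08,"dy": -0.08,"dz": -0.085,"wx": 0,"wy": 0,"wz": 0}])

```text
clock: 5.95
tool_pos: [0.6162, 0.0311, 0.3383]
eef_rot: [0.093, -0.701, 0.701, -0.094]
contact_force: [-0.0, 1.7, 0.4]
opening: 0.004
```

Request:
arm_command(deltas=[{"dx": 0,"dy": 0,"dz": -0.04,"wx": 0,"wy": 0,"wz": 0},{"dx": 0,"dy": 0,"dz": -0.08,"wx": 0,"wy": 0,"wz": 0},{"dx": 0,"dy": 0,"dz": -0.11,"wx": 0,"wy": 0,"wz": 0},{"dx": 0,"dy": 0,"dz": -0.11,"wx": 0,"wy": 0,"wz": 0},{"dx": 0,"dy": 0,"dz": -0.11,"wx": 0,"wy": 0,"wz": 0}])

```text
clock: 6.45
tool_pos: [0.5863, 0.1376, 0.3366]
eef_rot: [0.095, -0.701, 0.701, -0.094]
contact_force: [-0.3, 0.2, -0.3]
opening: 0.005
```

```bash
python3 - <<'E'
from h import *
where()
im=r.snapshot("top"); cv2.imwrite("pics/t5r.png",cv2.cvtColor(im,cv2.COLOR_RGB2BGR)); cv2.imwrite("pics/t5.png",cv2.resize(cv2.cvtColor(im,cv2.COLOR_RGB2BGR)[130:300,130:330],None,fx=3,fy=3))
im2=r.snapshot("scene"); cv2.imwrite("pics/s5r.png",cv2.cvtColor(im2,cv2.COLOR_RGB2BGR)); cv2.imwrite("pics/s5.png",cv2.resize(cv2.cvtColor(im2,cv2.COLOR_RGB2BGR)[80:280,180:420],None,fx=3,fy=3))
E
```

```text
gon [-0.0463  0.1099] z 0.3366 F [-0.33  0.18 -0.32] t 6.45 tip axes [-0.001 -0.001 -1.   ] yaw err [ 0.    -0.002 -0.001]
```

View pics/s5.png

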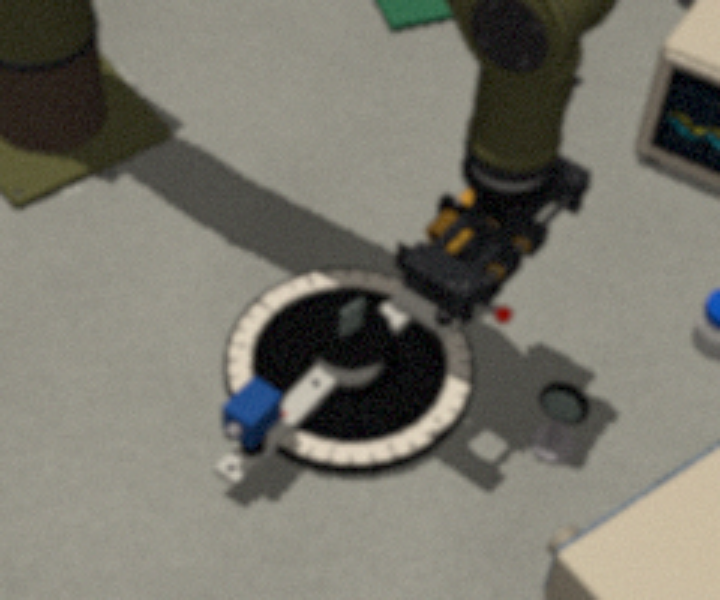

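View pics/t5.png

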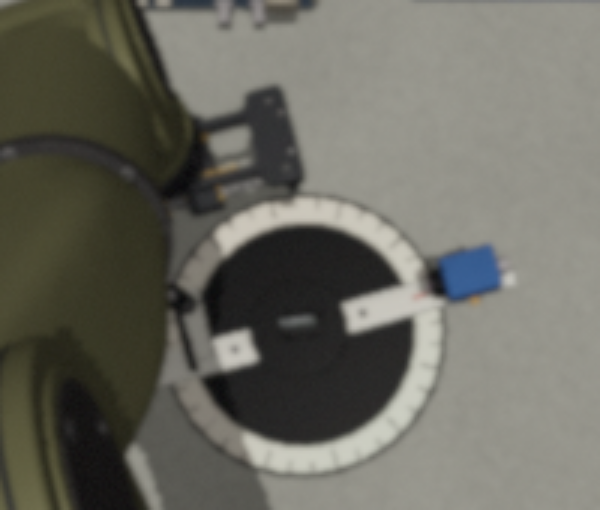

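```bash
cat >>h.py <<'E'
def angs(top,sc):
    for nm,im in(("top",top),("scene",sc)):
        h=cv2.cvtColor(im,cv2.COLOR_RGB2HSV); H,S,V=[h[...,i].astype(int) for i in range(3)]
        roi=np.zeros(H.shape,bool)
        if nm=="top": roi[160:260,240:310]=1
        else: roi[195:260,240:330]=1
        bl=roi&(H>100)&(H<125)&(S>110)&(V>50)
        for a,c,_ in comps(bl):
            for z in (.1,.12):
                g=G(ray(nm,c,z)[0]); print(nm,a,c,z,"r",np.hypot(*g).round(4),"ang",np.arctan2(g[1],g[0]).round(4))
E
python3 - <<'E'
from h import *
L=lambda f:cv2.cvtColor(cv2.imread(f),cv2.COLOR_BGR2RGB)
angs(L("pics/t5r.png"),L("pics/s5r.png"))
print("initial"); angs(L("pics/top0.png"),L("pics/scene0.png"))
t=L("pics/t5r.png"); cv2.imwrite("pics/z5.png",cv2.resize(cv2.cvtColor(t,cv2.COLOR_RGB2BGR)[200:260,230:310],None,fx=9,fy=9,interpolation=cv2.INTER_CUBIC))
for x,y,z in[(.19,.013,.046),(.19,-.013,.046),(.055,.013,.046),(.055,-.013,.046),(.127,.018,.12),(.127,-.018,.12),(.173,.018,.12),(.173,-.018,.12)]:
    print((x,y),((proj("top",[*W(x,y),z])[0]-[230,200])*9).round())
E
```

```text
top 254 [285.67 220.72] 0.1 r 0.1491 ang 0.0247
top 254 [285.67 220.72] 0.12 r 0.1477 ang 0.0087
scene 262 [264.45 216.03] 0.1 r 0.1467 ang -0.01
scene 262 [264.45 216.03] 0.12 r 0.1578 ang 0.051
initial
top 250 [260.32 187.13] 0.1 r 0.1507 ang 0.7457
top 250 [260.32 187.13] 0.12 r 0.1474 ang 0.7266
scene 245 [301.19 224.84] 0.1 r 0.1403 ang 0.7234
scene 245 [301.19 224.84] 0.12 r 0.1542 ang 0.7111
(0.19, 0.013) [622. 143.]
(0.19, -0.013) [647. 229.]
(0.055, 0.013) [173. 266.]
(0.055, -0.013) [196. 353.]
(0.127, 0.018) [410. 148.]
(0.127, -0.018) [446. 276.]
(0.173, 0.018) [574. 103.]
(0.173, -0.018) [611. 230.]
```

View pics/z5.png

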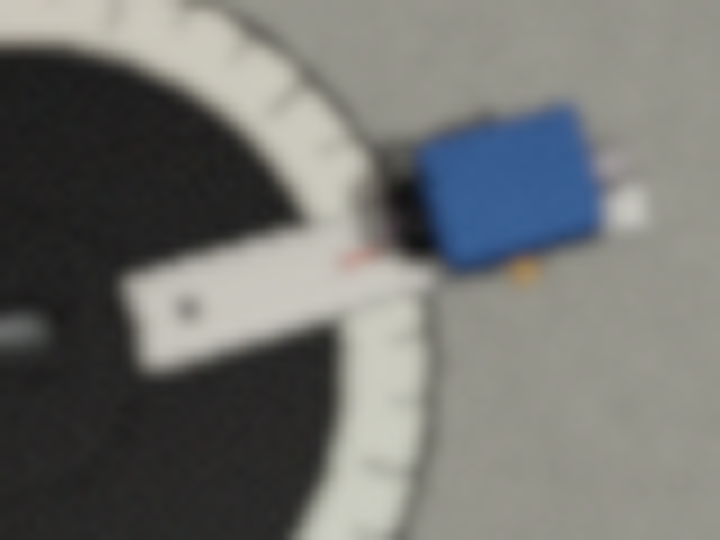

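```bash
python3 - <<'E'
from h import *
L=lambda f:cv2.cvtColor(cv2.imread(f),cv2.COLOR_BGR2RGB)
for nm,f,b in(("top","pics/top0.png",(222,242,252,284)),("scene","pics/scene0.png",(210,232,264,286))):
    im=L(f).astype(float); w=im[...,0]-np.maximum(im[...,1],im[...,2]); m=np.zeros_like(w); m[b[0]:b[1],b[2]:b[3]]=1
    w=np.where((w>25),w,0)*m; ys,xs=np.nonzero(w); g=np.array([G(p) for p in ray(nm,np.c_[xs,ys],.0245)]); ww=w[ys,xs]
    mu=(g*ww[:,None]).sum(0)/ww.sum(); cv=np.cov(g.T,aweights=ww); ev,E=np.linalg.eigh(cv); print(nm,len(xs),mu.round(4),"ang",np.arctan2(mu[1],mu[0]).round(4),"dir",E[:,1].round(3),g[:,0].min(),g[:,0].max())
for nm,f,b in(("top","pics/top0.png",(235,275,135,180)),("scene","pics/scene0.png",(135,165,318,350))):
    im=L(f); h=cv2.cvtColor(im,cv2.COLOR_RGB2HSV); m=np.zeros(h.shape[:2],bool); m[b[0]:b[1],b[2]:b[3]]=1
    m&=(h[...,0]>10)&(h[...,0]<25)&(h[...,1]>110)&(h[...,2]>90); ys,xs=np.nonzero(m)
    for z in(.1,.108):
        g=np.array([G(p) for p in ray(nm,np.c_[xs,ys],z)]); mu=g.mean(0); E=np.linalg.eigh(np.cov(g.T))[1]; print("laser",nm,len(xs),z,mu.round(4),"ang",np.arctan2(-mu[1],-mu[0]).round(4),E[:,1].round(3))
E
```

```text
top 67 [ 0.0924 -0.0004] ang -0.0047 dir [-1.     0.007] 0.07385610720681304 0.12142918140261333
scene 67 [ 0.0939 -0.0047] ang -0.0498 dir [-1.     0.002] 0.07171506501061939 0.12406866517753024
laser top 268 0.1 [-0.1685  0.0018] ang -0.0109 [-1.     0.031]
laser top 268 0.108 [-0.1665  0.0009] ang -0.0053 [-1.     0.031]
laser scene 138 0.1 [-0.1714 -0.0035] ang 0.0202 [-1.    -0.019]
laser scene 138 0.108 [-0.1647  0.0004] ang -0.0022 [-1.    -0.019]
```

```bash
python3 - <<'E'
from h import *
L=lambda f:cv2.cvtColor(cv2.imread(f),cv2.COLOR_BGR2RGB)
im=L("pics/scene0.png")
h=cv2.cvtColor(im,cv2.COLOR_RGB2HSV); m=np.zeros(h.shape[:2],bool); m[160:245,248:345]=1
m&=(h[...,1]<50)&(h[...,2]>165)
ys,xs=np.nonzero(m); g=np.array([G(p) for p in ray("scene",np.c_[xs,ys],.024)]); a=np.arctan2(g[:,1],g[:,0]); rr=np.hypot(*g.T)
P=[]
for k in np.linspace(-np.pi,np.pi,91)[:-1]:
    q=(a>=k)&(a<k+.07)&(rr<.13)
    if q.any(): P.append(g[np.argmax(np.where(q,rr,0))])
P=np.array(P)
for _ in range(8):
    s=np.linalg.lstsq(np.c_[2*P,np.ones(len(P))],(P**2).sum(1),rcond=None)[0]; R=np.sqrt(s[2]+s[0]**2+s[1]**2); e=np.hypot(*(P-s[:2]).T)-R; P=P[abs(e)<max(.003,1.5*e.std())]
print("disc centre by scene in G",s[:2],R,len(P),e.std())
im=L("pics/s5r.png"); cv2.imwrite("pics/z6.png",cv2.resize(cv2.cvtColor(im,cv2.COLOR_RGB2BGR)[195:250,245:320],None,fx=9,fy=9,interpolation=cv2.INTER_CUBIC))
E
```

```text
disc centre by scene in G [ 0.00038463 -0.0037961 ] 0.11853916325204418 71 0.000978297619323094
```

View pics/z6.png

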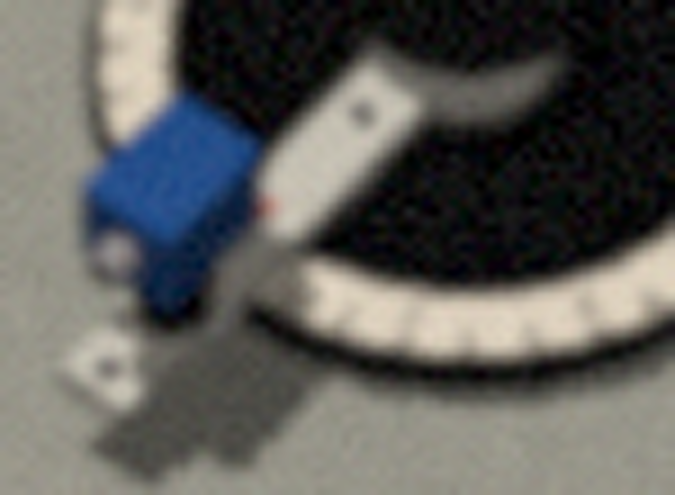

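```bash
python3 - <<'E'
from h import *
a,b=[G(p) for p in ray("scene",[[245+362/9,195+112/9],[245+110/9,195+367/9]],.046)]
d=b-a; print(a,b,"line ang",np.arctan2(d[1],d[0])); e=b-[.0004,-.0038]; print("from disc centre",np.arctan2(e[1],e[0]), np.hypot(*e))
E
```

```text
[ 0.05526314 -0.001182  ] [0.18166299 0.00146785] line ang 0.020960934258299986
from disc centre 0.029053738530931607 0.181339515762112
```

Request:
arm_command(deltas=[{"dx": 0,"dy": 0,"dz": 0.04,"wx": 0,"wy": 0,"wz": 0},{"dx": 0.005,"dy": 0,"dz": 0.085,"wx": 0,"wy": 0,"wz": 0},{"dx": 0.015,"dy": 0,"dz": 0.13,"wx": 0,"wy": 0,"wz": 0},{"dx": 0.025,"dy": 0,"dz": 0.17,"wx": 0,"wy": 0,"wz": 0},{"dx": 0.03,"dy": 0.01,"dz": 0.196,"wx": 0,"wy": 0,"wz": 0}])

```text
clock: 7.05
tool_pos: [0.6093, -0.0666, 0.3276]
eef_rot: [0.091, -0.7, 0.703, -0.092]
contact_force: [-0.5, 0.2, -0.4]
opening: 0.009
```

Request:
arm_command(deltas=[{"dx": 0,"dy": 0.02,"dz": 0,"wx": 0,"wy": 0,"wz": 0},{"dx": 0.0,"dy": 0.04,"dz": 0,"wx": 0,"wy": 0,"wz": 0},{"dx": 0.005,"dy": 0.06,"dz": 0,"wx": 0,"wy": 0,"wz": 0},{"dx": 0.015,"dy": 0.07,"dz": 0,"wx": 0,"wy": 0,"wz": 0},{"dx": 0.03,"dy": 0.07,"dz": 0,"wx": 0,"wy": 0,"wz": 0}])

```text
clock: 7.55
tool_pos: [0.5798, -0.0696, 0.255]
eef_rot: [0.094, -0.701, 0.701, -0.092]
contact_force: [-0.3, 0.4, 0.0]
opening: 0.007
```

```bash
python3 - <<'E'
from h import *
where()
E
```

```text
gon [0.1519 0.0489] z 0.255 F [-0.31  0.4   0.03] t 7.55 tip axes [-0.002 -0.001 -1.   ] yaw err [ 0.     0.003 -0.002]
```

Request:
arm_command(deltas=[{"dx": 0.004,"dy": 0,"dz": 0,"wx": 0,"wy": 0,"wz": 0},{"dx": 0.008,"dy": 0,"dz": 0,"wx": 0,"wy": 0,"wz": 0},{"dx": 0.012,"dy": 0,"dz": 0,"wx": 0,"wy": 0,"wz": 0},{"dx": 0.015,"dy": 0,"dz": 0,"wx": 0,"wy": 0,"wz": 0},{"dx": 0.017,"dy": 0,"dz": 0,"wx": 0,"wy": 0,"wz": 0}])

```text
clock: 8.05
tool_pos: [0.5641, -0.0722, 0.2569]
eef_rot: [0.094, -0.701, 0.701, -0.094]
contact_force: [-0.2, 0.3, -0.4]
opening: 0.007
```

```bash
python3 - <<'E'
from h import *
r.snapshot("top");where()
E
```

```text
gon [0.1503 0.0329] z 0.2569 F [-0.27 -0.08 -0.05] t 8.1 tip axes [-0. -0. -1.] yaw err [ 0. -0. -0.]
```

Request:
arm_command(deltas=[{"dx": 0.0015,"dy": 0,"dz": 0,"wx": 0,"wy": 0,"wz": 0},{"dx": 0.003,"dy": 0,"dz": 0,"wx": 0,"wy": 0,"wz": 0},{"dx": 0.0045,"dy": 0,"dz": 0,"wx": 0,"wy": 0,"wz": 0},{"dx": 0.0055,"dy": 0,"dz": 0,"wx": 0,"wy": 0,"wz": 0},{"dx": 0.0055,"dy": 0,"dz": 0,"wx": 0,"wy": 0,"wz": 0}])

```text
clock: 8.6
tool_pos: [0.5588, -0.0737, 0.2568]
eef_rot: [0.094, -0.701, 0.701, -0.094]
contact_force: [-0.1, -0.4, 0.8]
opening: 0.003
```

Request:
arm_command(deltas=[{"dx": -0.015,"dy": 0,"dz": 0,"wx": 0,"wy": 0,"wz": 0},{"dx": -0.045,"dy": 0,"dz": 0,"wx": 0,"wy": 0,"wz": 0},{"dx": -0.06,"dy": -0.03,"dz": -0.02,"wx": 0,"wy": 0,"wz": 0},{"dx": -0.07,"dy": -0.06,"dz": -0.05,"wx": 0,"wy": 0,"wz": 0},{"dx": -0.08,"dy": -0.08,"dz": -0.085,"wx": 0,"wy": 0,"wz": 0}])

```text
clock: 9.1
tool_pos: [0.6142, 0.0294, 0.3384]
eef_rot: [0.093, -0.701, 0.701, -0.094]
contact_force: [-0.3, 0.1, -0.1]
opening: 0.005
```

Request:
arm_command(deltas=[{"dx": 0,"dy": 0,"dz": -0.04,"wx": 0,"wy": 0,"wz": 0},{"dx": 0,"dy": 0,"dz": -0.08,"wx": 0,"wy": 0,"wz": 0},{"dx": -0.01,"dy": 0,"dz": -0.11,"wx": 0,"wy": 0,"wz": 0},{"dx": -0.01,"dy": 0,"dz": -0.11,"wx": 0,"wy": 0,"wz": 0},{"dx": -0.01,"dy": 0,"dz": -0.11,"wx": 0,"wy": 0,"wz": 0}])

```text
clock: 9.6
tool_pos: [0.5939, 0.1387, 0.3365]
eef_rot: [0.095, -0.701, 0.701, -0.094]
contact_force: [0.3, -0.9, 0.3]
opening: 0.006
```

```bash
python3 - <<'E'
from h import *
where()
im=r.snapshot("top"); im2=r.snapshot("scene"); cv2.imwrite("pics/t7r.png",cv2.cvtColor(im,cv2.COLOR_RGB2BGR)); cv2.imwrite("pics/s7r.png",cv2.cvtColor(im2,cv2.COLOR_RGB2BGR))
angs(im,im2)
cv2.imwrite("pics/z7.png",cv2.resize(cv2.cvtColor(im2,cv2.COLOR_RGB2BGR)[195:250,245:320],None,fx=9,fy=9,interpolation=cv2.INTER_CUBIC))
cv2.imwrite("pics/z8.png",cv2.resize(cv2.cvtColor(im2,cv2.COLOR_RGB2BGR)[120:230,290:390],None,fx=5,fy=5,interpolation=cv2.INTER_CUBIC))
E
```

```text
gon [-0.0453  0.1175] z 0.3365 F [ 0.28 -0.91  0.31] t 9.6 tip axes [-0.    -0.001 -1.   ] yaw err [ 0.    -0.002 -0.001]
top 255 [285.95 221.53] 0.1 r 0.1492 ang 0.0104
top 255 [285.95 221.53] 0.12 r 0.1478 ang -0.0054
scene 260 [263.88 215.53] 0.1 r 0.1465 ang -0.0255
scene 260 [263.88 215.53] 0.12 r 0.1574 ang 0.0369
```

View pics/z7.png

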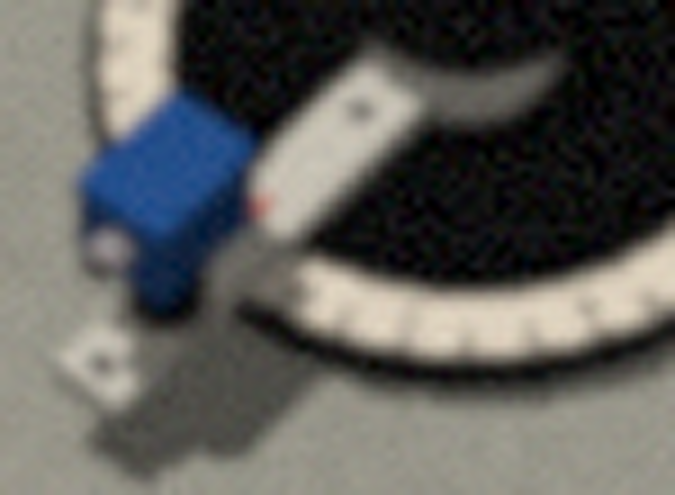

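View pics/z8.png

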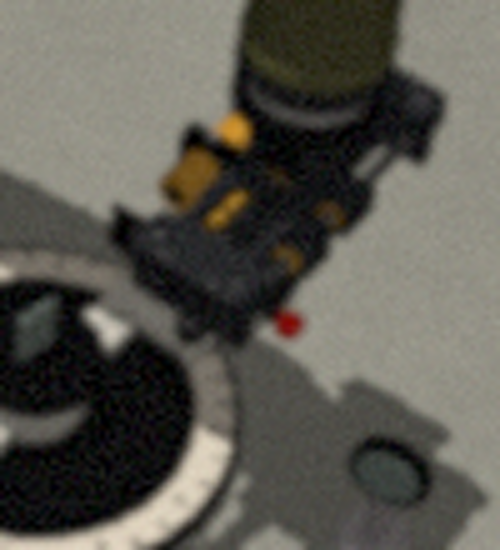

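Request:
arm_command(deltas=[{"dx": 0,"dy": 0.02,"dz": 0,"wx": 0,"wy": 0,"wz": 0},{"dx": 0.003,"dy": 0.04,"dz": 0,"wx": 0,"wy": 0,"wz": 0},{"dx": 0.006,"dy": 0.06,"dz": 0,"wx": 0,"wy": 0,"wz": 0},{"dx": 0.006,"dy": 0.075,"dz": 0,"wx": 0,"wy": 0,"wz": 0},{"dx": 0.006,"dy": 0.083,"dz": 0,"wx": 0,"wy": 0,"wz": 0}])

```text
clock: 10.2
tool_pos: [0.5883, 0.1351, 0.2524]
eef_rot: [0.094, -0.701, 0.701, -0.093]
contact_force: [-0.6, 0.2, 0.2]
opening: 0.005
```

Request:
arm_command(deltas=[{"dx": 0,"dy": 0,"dz": -0.004,"wx": 0,"wy": 0,"wz": 0},{"dx": 0,"dy": 0,"dz": -0.008,"wx": 0,"wy": 0,"wz": 0},{"dx": 0,"dy": 0,"dz": -0.012,"wx": 0,"wy": 0,"wz": 0},{"dx": 0,"dy": 0,"dz": -0.016,"wx": 0,"wy": 0,"wz": 0},{"dx": 0,"dy": 0,"dz": -0.02,"wx": 0,"wy": 0,"wz": 0}])

```text
clock: 10.7
tool_pos: [0.5831, 0.1565, 0.2543]
eef_rot: [-0.094, 0.701, -0.701, 0.095]
contact_force: [0.3, 1.0, 0.0]
opening: 0.004
```

```bash
python3 - <<'E'
from h import *
where()
im2=r.snapshot("scene"); 
cv2.imwrite("pics/z9.png",cv2.resize(cv2.cvtColor(im2,cv2.COLOR_RGB2BGR)[120:230,290:390],None,fx=5,fy=5,interpolation=cv2.INTER_CUBIC))
E
```

```text
gon [-0.0654  0.1118] z 0.2543 F [0.28 1.03 0.02] t 10.7 tip axes [ 0.001  0.    -1.   ] yaw err [-0.    -0.     0.001]
```

View pics/z9.png

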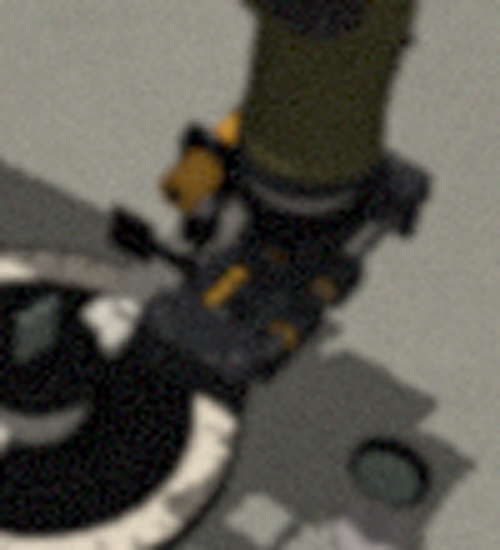

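Request:
arm_command(deltas=[{"dx": 0,"dy": 0,"dz": -0.006,"wx": 0,"wy": 0,"wz": 0},{"dx": 0,"dy": 0,"dz": -0.012,"wx": 0,"wy": 0,"wz": 0},{"dx": 0,"dy": 0,"dz": -0.019,"wx": 0,"wy": 0,"wz": 0},{"dx": 0.001,"dy": 0,"dz": -0.026,"wx": 0,"wy": 0,"wz": 0},{"dx": 0.004,"dy": 0,"dz": -0.034,"wx": 0,"wy": 0,"wz": 0}])

```text
clock: 11.25
tool_pos: [0.57, 0.1881, 0.2536]
eef_rot: [0.094, -0.701, 0.701, -0.094]
contact_force: [0.1, -1.3, 0.2]
opening: -0.0
```

Request:
arm_command(deltas=[{"dx": 0.004,"dy": 0,"dz": -0.006,"wx": 0,"wy": 0,"wz": 0},{"dx": 0.008,"dy": 0,"dz": -0.012,"wx": 0,"wy": 0,"wz": 0},{"dx": 0.013,"dy": 0,"dz": -0.018,"wx": 0,"wy": 0,"wz": 0},{"dx": 0.018,"dy": 0,"dz": -0.023,"wx": 0,"wy": 0,"wz": 0},{"dx": 0.023,"dy": 0,"dz": -0.027,"wx": 0,"wy": 0,"wz": 0}])

```text
clock: 11.75
tool_pos: [0.5401, 0.2069, 0.2536]
eef_rot: [0.095, -0.7, 0.702, -0.093]
contact_force: [-0.3, -5.4, 0.0]
opening: 0.001
```

```bash
python3 - <<'E'
from h import *
where()
im2=r.snapshot("scene"); 
cv2.imwrite("pics/z10.png",cv2.resize(cv2.cvtColor(im2,cv2.COLOR_RGB2BGR)[120:230,290:390],None,fx=5,fy=5,interpolation=cv2.INTER_CUBIC))
E
```

```text
gon [-0.1253  0.0836] z 0.2536 F [-0.25 -5.38  0.05] t 11.75 tip axes [-0.001 -0.002 -1.   ] yaw err [ 0.002  0.    -0.002]
```

View pics/z10.png

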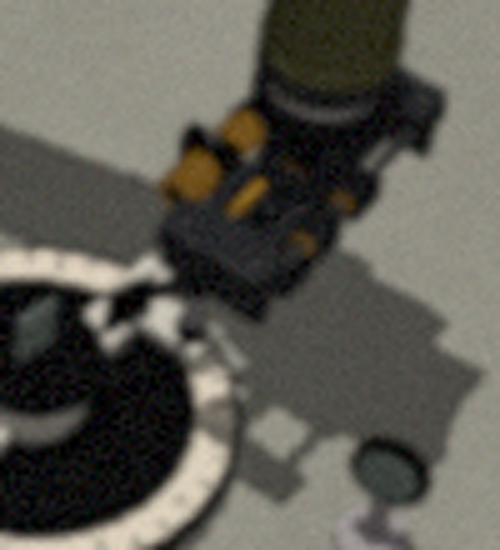

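Request:
arm_command(deltas=[{"dx": 0,"dy": 0,"dz": 0.005,"wx": 0,"wy": 0,"wz": 0},{"dx": -0.01,"dy": 0,"dz": 0.012,"wx": 0,"wy": 0,"wz": 0},{"dx": -0.03,"dy": 0,"dz": 0.02,"wx": 0,"wy": 0,"wz": 0},{"dx": -0.05,"dy": -0.03,"dz": 0.03,"wx": 0,"wy": 0,"wz": 0},{"dx": -0.06,"dy": -0.08,"dz": 0.05,"wx": 0,"wy": 0,"wz": 0}])

```text
clock: 12.3
tool_pos: [0.6122, 0.1775, 0.3282]
eef_rot: [-0.095, 0.701, -0.7, 0.094]
contact_force: [0.2, -0.2, -0.4]
opening: 0.005
```

```bash
python3 - <<'E'
from h import *
where()
im=r.snapshot("top");im2=r.snapshot("scene"); 
cv2.imwrite("pics/z11.png",cv2.resize(cv2.cvtColor(im2,cv2.COLOR_RGB2BGR)[80:280,180:420],None,fx=3,fy=3,interpolation=cv2.INTER_CUBIC))
cv2.imwrite("pics/t11.png",cv2.resize(cv2.cvtColor(im,cv2.COLOR_RGB2BGR)[130:300,130:330],None,fx=3,fy=3))
E
```

```text
gon [-0.0779  0.1454] z 0.3282 F [ 0.23 -0.17 -0.4 ] t 12.3 tip axes [-0.002  0.001 -1.   ] yaw err [-0.002 -0.002 -0.002]
```

View pics/z11.png

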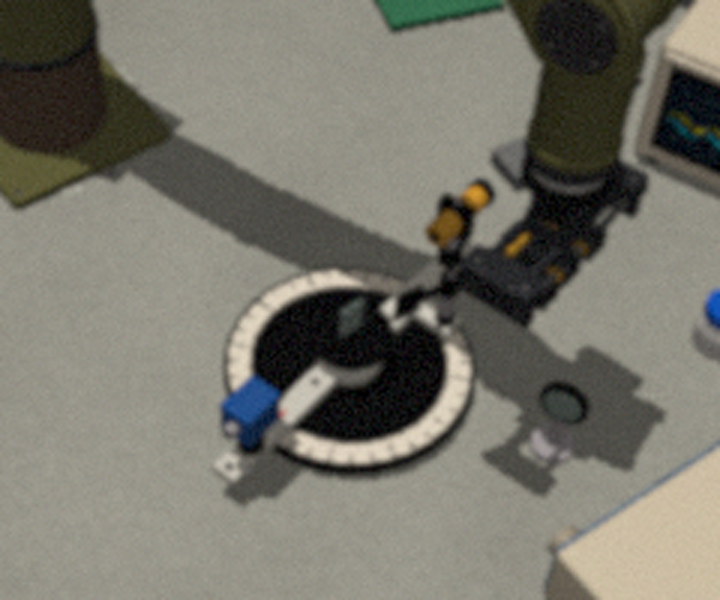

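View pics/t11.png

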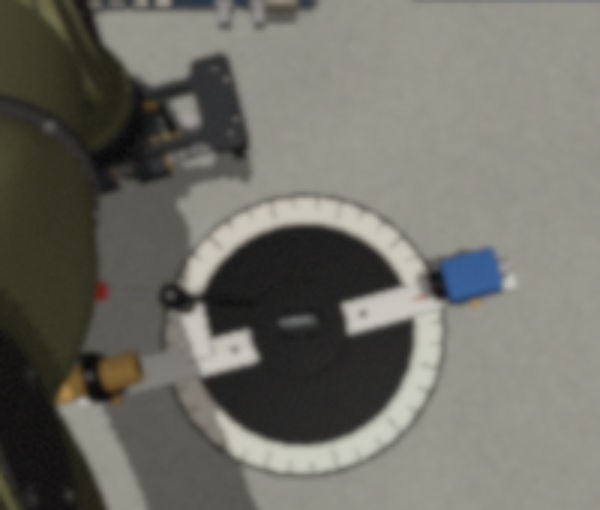

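Request:
arm_command(deltas=[{"dx": 0,"dy": -0.03,"dz": 0.0,"wx": 0,"wy": 0,"wz": 0},{"dx": 0,"dy": -0.06,"dz": 0.02,"wx": 0,"wy": 0,"wz": 0},{"dx": 0,"dy": -0.08,"dz": 0.05,"wx": 0,"wy": 0,"wz": 0},{"dx": 0,"dy": -0.08,"dz": 0.09,"wx": 0,"wy": 0,"wz": 0},{"dx": 0,"dy": -0.08,"dz": 0.13,"wx": 0,"wy": 0,"wz": 0}])

```text
clock: 12.9
tool_pos: [0.6461, 0.0501, 0.4104]
eef_rot: [-0.093, 0.701, -0.701, 0.095]
contact_force: [-0.2, 0.1, 0.4]
opening: 0.008
```

Request:
arm_command(deltas=[{"dx": 0.01,"dy": 0,"dz": 0.045,"wx": 0,"wy": 0,"wz": 0},{"dx": 0.03,"dy": 0,"dz": 0.085,"wx": 0,"wy": 0,"wz": 0},{"dx": 0.05,"dy": 0,"dz": 0.125,"wx": 0,"wy": 0,"wz": 0},{"dx": 0.07,"dy": 0,"dz": 0.165,"wx": 0,"wy": 0,"wz": 0},{"dx": 0.09,"dy": 0,"dz": 0.205,"wx": 0,"wy": 0,"wz": 0}])

```text
clock: 13.4
tool_pos: [0.6122, -0.1725, 0.4093]
eef_rot: [-0.093, 0.701, -0.701, 0.094]
contact_force: [0.9, 0.4, -0.5]
opening: 0.006
```

Request:
arm_command(deltas=[{"dx": 0.02,"dy": 0,"dz": 0.04,"wx": 0,"wy": 0,"wz": 0},{"dx": 0.04,"dy": 0,"dz": 0.08,"wx": 0,"wy": 0,"wz": 0},{"dx": 0.06,"dy": 0,"dz": 0.12,"wx": 0,"wy": 0,"wz": 0},{"dx": 0.08,"dy": 0,"dz": 0.14,"wx": 0,"wy": 0,"wz": 0},{"dx": 0.08,"dy": 0,"dz": 0.14,"wx": 0,"wy": 0,"wz": 0}])

```text
clock: 13.9
tool_pos: [0.569, -0.333, 0.409]
eef_rot: [0.091, -0.7, 0.703, -0.09]
contact_force: [-1.0, -0.0, -0.4]
opening: 0.008
```

```bash
python3 - <<'E'
from h import *
where()
im=r.snapshot("top");im2=r.snapshot("scene"); 
cv2.imwrite("pics/s12.png",cv2.cvtColor(im2,cv2.COLOR_RGB2BGR))
cv2.imwrite("pics/t12.png",cv2.cvtColor(im,cv2.COLOR_RGB2BGR))
angs(im,im2)
h=cv2.cvtColor(im,cv2.COLOR_RGB2HSV); H,S,V=[h[...,i].astype(int) for i in range(3)]
roi=np.zeros(H.shape,bool); roi[190:260,130:200]=1
for a,c,_ in comps(roi&((H<6)|(H>174))&(S>130)&(V>70),4):
    g=G(ray("top",c,.1)[0]); d=g-[-.09,.048]; print("knob",a,c,g,np.hypot(*d),"ang",np.arctan2(-d[0],d[1]))
E
```

```text
gon [ 0.4031 -0.0309] z 0.409 F [-1.   -0.02 -0.45] t 13.9 tip axes [-0.002 -0.004 -1.   ] yaw err [ 0.004  0.01  -0.003]
top 254 [286.01 221.55] 0.1 r 0.1493 ang 0.0098
top 254 [286.01 221.55] 0.12 r 0.148 ang -0.006
scene 271 [263.61 215.57] 0.1 r 0.1471 ang -0.0287
scene 271 [263.61 215.57] 0.12 r 0.158 ang 0.0339
knob 26 [162.  226.5] [-0.148187    0.07073475] 0.06247076204125902 ang 1.1983165536995526
```

View pics/t12.png

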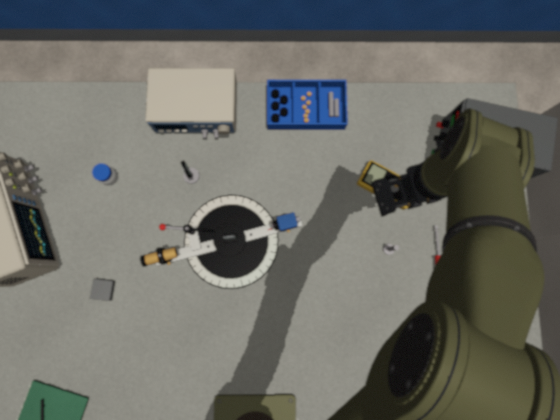

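View pics/s12.png

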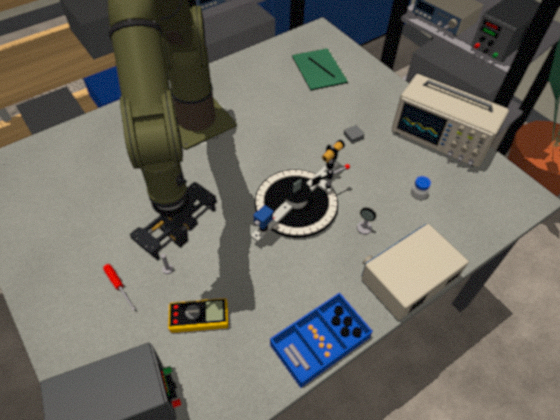

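Request:
arm_command(deltas=[{"dx": 0,"dy": 0,"dz": 0,"wx": 0,"wy": 0,"wz": 0},{"dx": 0,"dy": 0,"dz": 0,"wx": 0,"wy": 0,"wz": 0},{"dx": 0,"dy": 0,"dz": 0,"wx": 0,"wy": 0,"wz": 0},{"dx": 0,"dy": 0,"dz": 0,"wx": 0,"wy": 0,"wz": 0},{"dx": 0,"dy": 0,"dz": 0,"wx": 0,"wy": 0,"wz": 0}])

```text
clock: 14.5
tool_pos: [0.5723, -0.3259, 0.4094]
eef_rot: [0.094, -0.701, 0.701, -0.094]
contact_force: [0.4, 0.9, 0.6]
opening: 0.009
```

```bash
python3 -c "
from plant import r
print(r.finish_job())"
```

```text
the job is handed in; nothing more can be done
None
```

The detector arm now stands on the red zero line and the beam block is swung out of the beam. I pushed in the order you asked, with the gripper shut, and handed the job in at about 14.5 s with the hand clear. The job reported no verdict.

- **Detector arm:** I pushed it from about 0.73 rad in two light pushes, the second a small correction of about 0.017 rad. The last top-camera reading, from the top face of the detector, is -0.006 rad; the limit is ±0.055.
- **Camera disagreement:** The scene camera is offset about 4 mm from the top camera and reads -0.03 to +0.03 rad, depending on the height assumed. That is still within the limit.
- **Beam block:** The knob measured about 1.20 rad open at the end; more than 1.0 is needed. It started at about 0.015 rad.
- **Forces:** The wrist read about 1 N or less beyond noise during the detector pushes. It rose to about 5.4 N at the end of the knob push, when the finger started pressing along the rod, and I backed off at once.
- **Other things on the bench:** In the last pictures the slide and the loose things look to be where they started. I judged this by eye and did not measure it; the hand partly hides the multimeter and screwdriver in the top view, but both are clear in the scene view.

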